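Set the running clearance of the hold-down jig

ROBOT

A 7-joint arm with a two-finger parallel gripper is mounted at the origin on the work surface; the furniture and walls round the work are solid. World frame = base frame: x ahead of the robot, y to its left, z up, the work surface at z = 0. Lengths are in m, angles in rad, forces in N, time in s.
With the tool pointing down it reaches from about 0.4 to 0.85 m from the base axis. Payload 4.5 kg.
Tool frame: the origin (TCP) lies where the fingers leave the gripper's body, on its centre line; the fingertips stand 64 mm ahead of it and the grasp point (between the pads) lies 45 mm ahead of it; z points along the fingers, y is the line along which they close (so a half turn about z gives the same grasp; the last joint's range is limited). The gripper opens to 88 mm and grips with 3 to 60 N. Pads are 18 mm wide; open, the fingers measure 123 mm over their backs; the gripper's body (75 mm by 187 mm) begins 45 mm behind the grasp point.
Start: joints at [1.243, 0.689, -0.195, 1.565, 0.157, 0.902, -0.215], TCP at [0.221, -0.585, 0.303] pointing down, gripper open.
Joint ranges: [-3.01, 3.01], [-0.46, 2.08], [-1.47, 1.51], [0.13, 2.56], [-1, 4.14], [0.04, 2.09], [-2.66, 2.66]. Speed limits (rad/s): [2.57, 2.57, 3.14, 3.14, 3.14, 3.14, 3.14].

INTERFACE

Orientations are given as a unit quaternion [x, y, z, w].
In Python, from plant import r gives the robot as it stands.
- The arm moves only by the tool play_rows, never from a script. Its arguments are lists of equal length, an entry for each row: "translation": the shift along the tool's x, y, z in m, a list of three; "delta_rot": the turn, a rotation vector about the tool's x, y, z in degrees, a list of three; "grip": the opening, from -1 (shut) to 1 (fully open). In form: {"translation": [[x, y, z], ...], "delta_rot": [[rx, ry, rz], ...], "grip": [grip, ...]}. A call has 1 to 20 rows; each row shifts and turns the commanded pose from where the row before left it, along the tool's axes as they then stand; what a row does not reach is not made up. A row lasts 1/8 s, in which the tool goes at most 62.5 mm and 10.7 degrees, less where a joint would pass 70% of its speed; a pose out of reach is approached as far as the arm can. A call with a gripper value outside its range is refused whole. The fingers move at their own pace and stop on an object; "squeeze" is the grip in N (left out, the last holds). Time passes only in rows, so rows that do not move let the fingers close. It gives the time, the measured TCP pose, the force, the opening and the grip force at its end, in the units of the state.
- r.get_state(): the state, without advancing time (a new reading comes with each control period).
- r.snapshot(name): name is "side" or "top"; returns the picture (400x640x3 uint8, blue, green, red); there is no depth.
- r.get_calibration(name): a dict with "intrinsics" (3x3 intrinsics, pixels), "eye" and "rotation" of the camera in the world. Camera axes: x right, y up, looking along -z (the intrinsics and any distortion apply to the point x, -y, -z); pixel columns grow to the right and rows downward; lengths in m; the calibration is good to about 2 mm. A picture is of the moment at which its call begins. get_calibration takes no time and is no camera call.
- r.finish_job(): hands the job in; it is judged then, once.
Trained networks look in the newest picture that a camera, given by its name, has taken for a name from the list of things; names that differ only in an ending like _2 or _b are one class to them, and where a whole thing is asked for, a point or a joint stands for the part that bears it (a point fixed in the world has none). Each returns a list of dicts, best first, with "confidence" (0 to 1); they miss things now and then, are a little off and sometimes report something else, mostly with a low value. They report only what shows in the picture. A call takes as long as a camera call. They do not tell look-alikes from the thing itself.
- r.look_for(camera, target): "point" ([x, y, z] in m, in world coordinates, good to about 4 mm: the middle of the surface that is visible of it).
- r.silhouettes(camera, target): "pixels" (400x640 bool, what is visible of it).
The state is a dict: "clock": time; "q": joint angles; "qd": joint speeds; "joint_torque": joint torques, N m; "tool_pos": TCP position; "eef_rot": TCP orientation; "contact_force": force on the tool from outside, world axes, zero at the start; "moment": the same for the moment, N m; "opening": opening from 0.0 (shut) to 1.0 (fully open); "finger_force": force on a finger pad.
Only numpy, scipy, OpenCV 4.12 (cv2) and the standard library are available. Lean on these libraries where they do the work, as an engineer would, in place of code of your own. Each camera call takes 0.05 s, during which the arm holds its last target. There are 200 camera calls.

TASK

Put the edging feeder in set-up mode by pressing the keys of its grey panel fully down one at a time: first the round key, then the square key, then the narrow bar key. Then set the board's running clearance: turn the thumbscrew on top of the hold-down jig clockwise until it seats against its stop, and back it off a quarter turn. Finish gripping the thumbscrew still at that setting, without letting go, so that a colleague can lock it, and leave the tools and the loose hinge where they lie.

Things in the scene. Friction and masses are not known exactly. Their poses are not given: they have to be found in the camera images.
- key_round_top (a point): black key, round, 30 mm across, on a square 46 mm bezel on the key panel; the point is the centre of the key's top face, 52 mm above the table with the key up. The three keys stand in one row, 62 mm apart, in an order that differs from start to start
- key_round (a joint): press depth of the round key, m: 0 up, 0.006 fully down, counts as pressed from 0.0045. Sprung: starts to move at 1.7 N, is fully down at 5 N, comes up by itself
- key_square_top (a point): black key, square, 28 x 28 mm, on a square 46 mm bezel on the key panel; the point is the centre of the key's top face, 52 mm above the table with the key up. The three keys stand in one row, 62 mm apart, in an order that differs from start to start
- key_square (a joint): press depth of the square key, m: 0 up, 0.006 fully down, counts as pressed from 0.0045. Sprung: starts to move at 1.7 N, is fully down at 5 N, comes up by itself
- key_bar_top (a point): black key, a narrow bar, 14 mm wide and 38 mm long, on a square 46 mm bezel on the key panel; the point is the centre of the key's top face, 52 mm above the table with the key up. The three keys stand in one row, 62 mm apart, in an order that differs from start to start
- key_bar (a joint): press depth of the bar key, m: 0 up, 0.006 fully down, counts as pressed from 0.0045. Sprung: starts to move at 1.7 N, is fully down at 5 N, comes up by itself
- panel: grey key panel of the edging feeder, fixed box 95 x 200 x 37 mm with the three black keys in a row along its y axis, 8 mm on the robot's side of its middle, and a small dark window behind them; origin at the centre of its underside, x away from the robot
- jig: hold-down jig, fixed: aluminium base plate 170 x 120 x 12 mm, on it a wooden board 162 x 222 x 18 mm; from a dark steel post behind (+x) an arm 36 mm wide, its top 78 mm above the table, reaches over the board to the robot and carries the upright thumbscrew, 10 mm on the -x side of the origin (underside of the plate). Only the thumbscrew stands higher than 83 mm
- thumbscrew_grip (a point): centre of the thumbscrew's flat steel head (a spade), on its axis, 103 mm above the table: the place to grip. The axes turn with the head, z up: it is 48 mm long along x, 12 mm thick along y (grasp across these flats), and reaches from 87 to 115 mm above the table
- thumbscrew (a joint): angle of the thumbscrew, rad; grows as it is tightened, clockwise from above; 2.4 is the hard stop where the shoe under the arm seats on the board, 0 fully slack; starts 0.6 to 1.2 short of the stop. Friction of about 0.08 N m holds it where it is left; it turns without rising or sinking, while the shoe below travels 8 mm a turn
- tape_measure: bystander, loose, to be left where it is: yellow and black tape measure 37 x 70 x 64 mm, standing on the table at the right; origin at the centre of its underside
- driver_1: bystander, loose, to be left where it is: screwdriver with blue handle, 179 mm long, on the table at the left; origin at the centre of its underside
- cup_hinge: bystander, loose, to be left where it is: steel cabinet hinge 92 x 52 x 21 mm, lying on the board of the jig beside the arm; origin at the centre of its underside
Not all that is in view belongs to the job. Of the things that look like the jig, the larger one is meant.

How it is judged:
On the way, in this order (a step that is already met when the one before it is completed fails the run):
1. the round key is pressed down, the other two are up (value of joint key_round above 0.0045 m and value of joint each of key_square, key_bar below 0.002 m), for 0.05 s.
2. the square key is pressed down, the other two are up (value of joint key_square above 0.0045 m and value of joint each of key_round, key_bar below 0.002 m), for 0.05 s.
3. the bar key is pressed down, the other two are up (value of joint key_bar above 0.0045 m and value of joint each of key_round, key_square below 0.002 m), for 0.05 s.
4. the thumbscrew is turned clockwise until it seats (value of joint thumbscrew above 2.35 rad), for 0.1 s.
At the end, for the whole second after the job is handed in: The thumbscrew, having been seated at its stop, stands a quarter turn (1.57 rad, give or take 0.22) back from it, at rest, with the fingers still gripping its head with more than 5 N; all three keys are up (value of joint thumbscrew between 0.609 and 1.049 rad and velocity of joint thumbscrew between -0.1 and 0.1 rad/s and contact force between thumbscrew and the fingers above 5 N and value of joint each of key_round, key_square, key_bar below 0.002 m); the arm keeps its last pose, push and grip.
It fails at once if two keys are held down at once (value of joint each of key_round, key_square above 0.003 m or value of joint each of key_round, key_bar above 0.003 m or value of joint each of key_square, key_bar above 0.003 m).
It fails at once if the tape_measure is moved more than 30 mm (distance of tape_measure from where it was at the start of the episode above 0.03 m).
It fails at once if the driver_1 is moved more than 30 mm (distance of driver_1 from where it was at the start of the episode above 0.03 m).
It fails at once if the cup_hinge is moved more than 30 mm (distance of cup_hinge from where it was at the start of the episode above 0.03 m).
It also fails if it takes over 58 s, if anything falls off the work surface, if the arm or the gripper's body presses on something with over 40 N, if the wrist force passes 120 N, or if a joint passes its speed limit or range.

## Working session

There is one attempt and no reset: what is moved stays moved. The work goes in short steps, Python scripts to look and compute and a tool call to move; the robot and the scene stay as the last step left them, time stands still between calls to the robot, and variables do not carry over. Pictures are saved under pics/ and viewed, at most 10 in all, crops included, and the job is handed in when it is done.

Besides the shell and the picture viewer there is one more tool, called after "Emit:" as name(argument=value, ...) on one line, values as JSON. play_rows: Moves the arm, as the interface text tells. Its arguments: {"type":"object","properties":{"translation":{"type":"array","items":{"type":"array","items":{"type":"number"}}},"delta_rot":{"type":"array","items":{"type":"array","items":{"type":"number"}}},"grip":{"type":"array","items":{"type":"number"}},"squeeze":{"type":"number"}},"required":["translation","delta_rot","grip"]}

```bash
mkdir -p pics; cat > h.py <<'E'
import numpy as np, cv2
from plant import r
from scipy.spatial.transform import Rotation as R
def cal(n):
    c=r.get_calibration(n); return np.array(c["intrinsics"]),np.array(c["eye"]),np.array(c["rotation"]),c
def pix2z(n,uv,z):
    K,e,Rm,_=cal(n); d=np.linalg.solve(K,[uv[0],uv[1],1.]); d=Rm@(d*[1,-1,-1]); return e+d*(z-e[2])/d[2]
def proj(n,p):
    K,e,Rm,_=cal(n); c=Rm.T@(np.array(p)-e); q=K@(c*[1,-1,-1]); return q[:2]/q[2]
E
python3 - <<'E'
from h import *
for n in("top","side"):
    im=r.snapshot(n); cv2.imwrite(f"pics/{n}1.png",im)
    c=r.get_calibration(n); print(n,{k:np.round(v,3).tolist() if not isinstance(v,str) else v for k,v in c.items()})
    for t in("key_round_top","key_square_top","key_bar_top","panel","jig","thumbscrew_grip","cup_hinge","tape_measure","driver_1"):
        for d in r.look_for(n,t): 
            p=d["point"]; print(n,t,np.round(p,3),round(d["confidence"],2),np.round(proj(n,p)))
s=r.get_state();print(s)
E
```

```text
top {'intrinsics': [[419.087, 0.0, 315.754], [0.0, 419.087, 198.827], [0.0, 0.0, 1.0]], 'eye': [0.34, 0.011, 1.214], 'rotation': [-0.019, 0.037, 0.708, -0.705]}Traceback (most recent call last):
  File "<stdin>", line 7, in <module>
  File "h.py", line 9, in proj
    K,e,Rm,_=cal(n); c=Rm.T@(np.array(p)-e); q=K@(c*[1,-1,-1]); return q[:2]/q[2]
                       ~~~~^^~~~~~~~~~~~~~~
ValueError: matmul: Input operand 1 has a mismatch in its core dimension 0, with gufunc signature (n?,k),(k,m?)->(n?,m?) (size 3 is different from 4)
```

```bash
sed -i 's/np.array(c\["rotation"\]),c/R.from_quat(c["rotation"]).as_matrix(),c/' h.py
python3 - <<'E'
from h import *
for n in("top","side"):
    im=r.snapshot(n); cv2.imwrite(f"pics/{n}1.png",im)
    c=r.get_calibration(n); print(n,{k:np.round(v,3).tolist() if not isinstance(v,str) else v for k,v in c.items()})
    for t in("key_round_top","key_square_top","key_bar_top","panel","jig","thumbscrew_grip","cup_hinge","tape_measure","driver_1"):
        for d in r.look_for(n,t): 
            p=d["point"]; print(n,t,np.round(p,3),round(d["confidence"],2),np.round(proj(n,p)))
s=r.get_state();print(s)
E
```

```text
top {'intrinsics': [[419.087, 0.0, 315.754], [0.0, 419.087, 198.827], [0.0, 0.0, 1.0]], 'eye': [0.34, 0.011, 1.214], 'rotation': [-0.019, 0.037, 0.708, -0.705]}
top key_round_top [ 0.488 -0.178  0.05 ] 0.57 [373. 179.]
top key_round_top [0.538 0.147 0.112] 0.43 [254. 157.]
top key_square_top [ 0.484 -0.24   0.052] 0.54 [395. 180.]
top key_bar_top [ 0.486 -0.12   0.055] 0.38 [352. 179.]
top panel [ 0.506 -0.181  0.034] 0.88 [373. 173.]
top jig [0.608 0.148 0.08 ] 0.98 [255. 134.]
top jig [0.341 0.092 0.011] 0.62 [277. 232.]
top cup_hinge [0.487 0.209 0.042] 0.62 [235. 180.]
top tape_measure [ 0.471 -0.4    0.061] 0.74 [453. 184.]
top driver_1 [0.448 0.353 0.022] 0.75 [185. 194.]
side {'intrinsics': [[442.6, 0.0, 320.178], [0.0, 442.6, 187.457], [0.0, 0.0, 1.0]], 'eye': [-0.121, 0.918, 1.004], 'rotation': [-0.113, 0.411, 0.869, -0.25]}
side key_round_top [ 0.484 -0.176  0.052] 0.24 [336. 170.]
side key_square_top [ 0.48  -0.245  0.047] 0.39 [346. 162.]
side panel [ 0.483 -0.155  0.038] 0.92 [333. 177.]
side jig [0.333 0.108 0.006] 0.96 [331. 246.]
side jig [0.589 0.159 0.072] 0.83 [252
[... 345 characters left out ...]
1.15, 'q': array([ 1.24279101,  0.68911605, -0.19460283,  1.56530638,  0.15729932,
        0.90246553, -0.21510251]), 'qd': array([ 0.00066172, -0.00114845,  0.00176106, -0.00022106,  0.00084842,
        0.00188939, -0.00022797]), 'joint_torque': array([-8.72798205e-05, -5.27491057e+01, -1.26713131e+00, -1.53742540e+01,
       -5.18973707e-02, -7.15328370e-04,  7.08938887e-05]), 'tool_pos': array([ 0.22126153, -0.58454858,  0.30273105]), 'eef_rot': array([9.83679673e-01, 1.79928595e-01, 1.81867993e-05, 4.08648765e-05]), 'contact_force': array([-0.79611741,  0.13803804, -0.05295535]), 'moment': array([ 0.01166267,  0.02642457, -0.0057351 ]), 'finger_force': 0.0, 'opening': 1.0000116189546973}
```

View pics/top1.png

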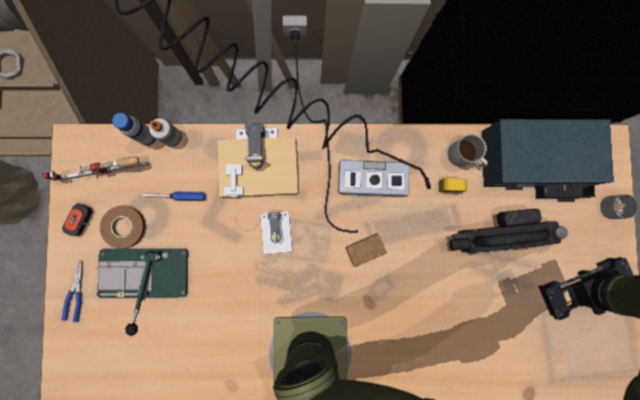

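View pics/side1.png

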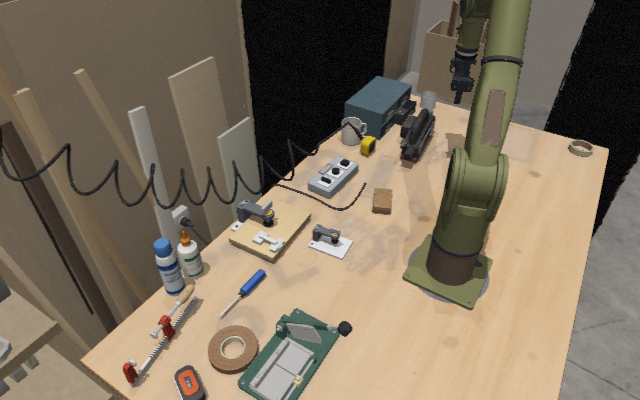

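The top view shows the panel at (373,177), with its keys from left to right: bar (352,179), round (374,180) and square (396,181). There are two jig-like things: the large one with board and hinge at (258,165), and the small white-plate one at (276,232). The large one fits: it is the larger of the two, it has the wooden board, and the hinge lies on it. The side view agrees, with the large jig at (265,225), the small one at (330,240) and the panel at (333,177). I'll confirm this in an enlarged crop.

```bash
python3 - <<'E'
from h import *
t=cv2.imread("pics/top1.png"); s=cv2.imread("pics/side1.png")
f=lambda im,x,y,w,h,W,H: cv2.resize(im[y:y+h,x:x+w],(W,H),interpolation=cv2.INTER_CUBIC)
a=np.hstack([f(t,210,118,100,75,400,300),f(t,330,150,100,75,400,300)])
b=np.hstack([f(t,230,130,50,37,400,300),f(s,240,190,50,37,400,300)])
cv2.imwrite("pics/crop1.png",np.vstack([a,b]))
for n in("top","side"):
  for tn in("thumbscrew_grip","key_round_top","key_square_top","key_bar_top","panel"):
    for d in r.silhouettes(n,tn):
      m=d["pixels"]; ys,xs=np.nonzero(m); 
      if len(xs)<3: continue
      rr=cv2.minAreaRect(np.c_[xs,ys].astype(np.float32))
      z=.115 if 'thumb' in tn else .037 if tn=='panel' else .052
      c=np.array([xs.mean(),ys.mean()]); print(n,tn,round(d["confidence"],2),len(xs),c.round(1),np.round(np.array(rr[0]+rr[1]+(rr[2],)),1),pix2z(n,c,z).round(4))
      if tn=='panel' and n=='top': print([pix2z(n,q,.037).round(3) for q in cv2.boxPoints(rr)])
E
```

```text
top thumbscrew_grip 0.6 95 [254.  157.9] [253.5 158.    6.   17.   90. ] [0.5351 0.1463 0.115 ]
top key_round_top 0.66 69 [374. 179.] [374. 179.   8.   8.  90.] [ 0.4862 -0.1813  0.052 ]
top key_square_top 0.67 110 [396.1 180. ] [396. 180.  10.  10.  90.] [ 0.4831 -0.2435  0.052 ]
top key_bar_top 0.61 66 [352.  178.5] [352.  178.5  13.    4.   90. ] [ 0.4877 -0.1196  0.052 ]
top panel 0.57 1561 [373.2 176.7] [373.3 177.3  70.5  33.8   2.1] [ 0.4947 -0.1817  0.037 ]
[array([ 0.449, -0.08 ,  0.037]), array([ 0.545, -0.084,  0.037]), array([ 0.538, -0.285,  0.037]), array([ 0.441, -0.279,  0.037])]
top panel 0.19 137 [395.6 179. ] [396. 179.  12.  12.   0.] [ 0.4879 -0.2455  0.037 ]
[array([ 0.471, -0.229,  0.037]), array([ 0.505, -0.23 ,  0.037]), array([ 0.505, -0.264,  0.037]), array([ 0.471, -0.263,  0.037])]
side thumbscrew_grip 0.62 39 [335.4 230.4] [335.5 230.5   5.    7.   90. ] [0.3035 0.1384 0.115 ]
side thumbscrew_grip 0.49 78 [267.2 207. ] [267.8 207.3   7.1  13.4  45. ] [0.5256 0.1625 0.115 ]
side key_round_top 0.44 46 [335.4 170.9] [335.5 171.    6.    7.   90. ] [ 0.4833 -0.1724  0.052 ]
side key_bar_top 0.42 46 [326.2 179.8] [326.2 179.8   9.8   4.6  21.8] [ 0.4842 -0.1116  0.052 ]
side panel 0.92 971 [332.  177.9] [333.  176.   27.7  52.7  46.1] [ 0.4825 -0.1482  0.037 ]
```

View pics/crop1.png

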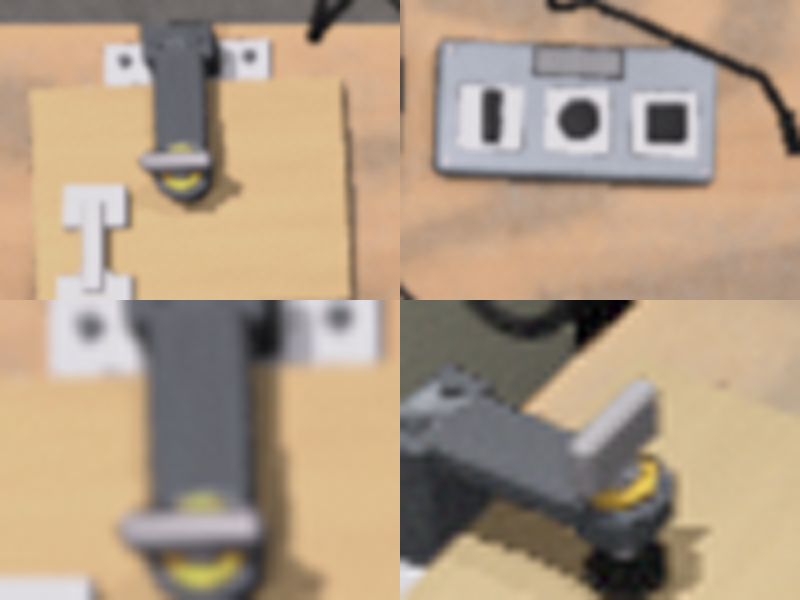

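The crop confirms it: the large jig has the wooden board, the dark arm and the hinge, and its light spade head lies along world y at top-view pixel (254,158). The panel's key order from +y to -y is bar, round, square. First I'll turn the tool in free space so its closing line lies along the panel's x axis, then move above the round key.

Emit:
play_rows(translation=[[0, 0, 0], [0, 0, 0], [0, 0, 0], [0, 0, 0], [0, 0, 0], [0, 0, 0], [0, 0, 0], [0.0345, 0.0208, 0.007], [0.0345, 0.0208, 0.007], [0.0345, 0.0208, 0.007], [0.0345, 0.0208, 0.007], [0.0345, 0.0208, 0.007], [0.0345, 0.0208, 0.007], [0.0345, 0.0208, 0.007], [0.0345, 0.0208, 0.007], [0.0345, 0.0208, 0.007], [0.0345, 0.0208, 0.007], [0.0345, 0.0208, 0.007], [0.0345, 0.0208, 0.007], [0, 0, 0]], delta_rot=[[0, 0, -9.6], [0, 0, -9.6], [0, 0, -9.6], [0, 0, -9.6], [0, 0, -9.6], [0, 0, -9.6], [0, 0, -9.6], [0, 0, 0], [0, 0, 0], [0, 0, 0], [0, 0, 0], [0, 0, 0], [0, 0, 0], [0, 0, 0], [0, 0, 0], [0, 0, 0], [0, 0, 0], [0, 0, 0], [0, 0, 0], [0, 0, 0]], grip=[-1, -1, -1, -1, -1, -1, -1, -1, -1, -1, -1, -1, -1, -1, -1, -1, -1, -1, -1, -1], squeeze=15)

```text
clock: 4.15
tool_pos: [0.4878, -0.1761, 0.2187]
eef_rot: [0.718, 0.697, 0.002, -0.0]
contact_force: [0.3, -0.2, 0.0]
opening: 0.006
finger_force: 0.0
```

```bash
cat >> h.py <<'E'
def to(p):
    s=r.get_state(); M=R.from_quat(s["eef_rot"]).as_matrix()
    print("delta tool",(M.T@(np.array(p)-s["tool_pos"])).round(4),"yaw",np.degrees(np.arctan2(M[1,0],M[0,0])).round(2),"M z",M[:,2].round(4),"q",np.round(s["q"],2),"F",np.round(s["contact_force"],1),"ff",round(s["finger_force"],1),"t",s["clock"])
E
python3 - <<'E'
from h import *
to([.4855,-.180,.109])
to([.4832,-.242,.109])
to([.4878,-.118,.109])
print(pix2z("top",(255,159.2),.083), pix2z("top",(253.9,157.5),.115),pix2z("side",(267.3,207),.103),pix2z("side",(267.5,210.5),.085))
E
```

```text
delta tool [-0.0042 -0.0025  0.1097] yaw 88.3 M z [ 0.0022  0.0022 -1.    ] q [ 0.49  0.7  -0.38  1.96  0.46  0.56 -0.23] F [ 0.3 -0.2  0. ] ff 0.0 t 4.15
delta tool [-0.0663 -0.0029  0.1095] yaw 88.3 M z [ 0.0022  0.0022 -1.    ] q [ 0.49  0.7  -0.38  1.96  0.46  0.56 -0.23] F [ 0.3 -0.2  0. ] ff 0.0 t 4.15
delta tool [ 0.0578 -0.002   0.1098] yaw 88.3 M z [ 0.0022  0.0022 -1.    ] q [ 0.49  0.7  -0.38  1.96  0.46  0.56 -0.23] F [ 0.3 -0.2  0. ] ff 0.0 t 4.15
[0.5371264  0.14756869 0.083     ] [0.53607977 0.14663798 0.115     ] [0.53398791 0.15231327 0.103     ] [0.53688119 0.14947206 0.085     ]
```

Emit:
play_rows(translation=[[-0.0042, -0.0025, 0.03], [0, 0, 0.03], [0, 0, 0.029], [0, 0, 0.01], [0, 0, 0.01], [0, 0, 0], [0, 0, 0]], delta_rot=[[0, 0, 0], [0, 0, 0], [0, 0, 0], [0, 0, 0], [0, 0, 0], [0, 0, 0], [0, 0, 0]], grip=[-1, -1, -1, -1, -1, -1, -1])

```text
clock: 5.03
tool_pos: [0.4824, -0.1847, 0.1107]
eef_rot: [0.72, 0.694, -0.001, 0.0]
contact_force: [-2.8, 0.1, 5.1]
opening: 0.004
finger_force: 2.3
```

Emit:
play_rows(translation=[[0.003, 0.002, 0.002], [0, 0, 0]], delta_rot=[[0, 0, 0], [0, 0, 0]], grip=[-1, -1])

```text
clock: 5.28
tool_pos: [0.4827, -0.1843, 0.1102]
eef_rot: [0.721, 0.693, -0.003, 0.001]
contact_force: [-7.3, -3.5, 24.6]
opening: 0.003
finger_force: 12.3
```

```bash
python3 - <<'E'
from h import *
im=r.snapshot("side"); cv2.imwrite("pics/s2.png",cv2.resize(im[120:220,270:400],(780,600),interpolation=cv2.INTER_CUBIC))
to([.4832,-.242,.130])
E
```

```text
delta tool [-0.0578  0.0026 -0.0195] yaw 87.75 M z [-0.0036 -0.0061 -1.    ] q [ 0.4   0.88 -0.21  2.02  0.58  0.3  -0.34] F [-8.2 -4.5 25. ] ff 12.2 t 5.325
```

View pics/s2.png

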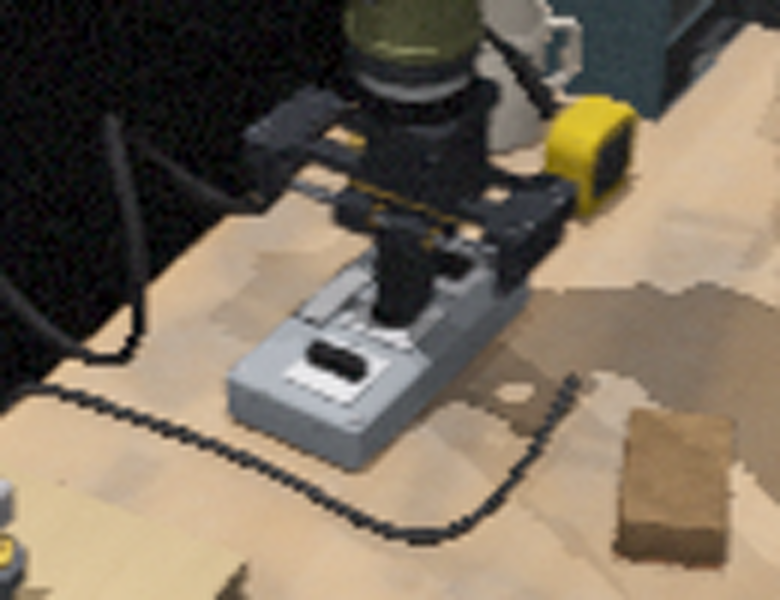

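The crop shows the closed fingers on the middle key at about (395,300), with the bar key at (335,360) free. The force rose to 25 N at 5.8 mm depth, so the key is fully down. Next is the square key.

Emit:
play_rows(translation=[[0, 0, -0.015], [0, 0, -0.02], [-0.031, 0, 0], [-0.031, 0, 0], [0, 0, 0], [0, 0, 0]], delta_rot=[[0, 0, 0], [0, 0, 0], [0, 0, 0], [0, 0, 0], [0, 0, 0], [0, 0, 0]], grip=[-1, -1, -1, -1, -1, -1])

```text
clock: 6.08
tool_pos: [0.4833, -0.2421, 0.143]
eef_rot: [0.72, 0.694, 0.001, 0.0]
contact_force: [-0.3, -0.0, -0.5]
opening: 0.004
finger_force: 0.0
```

```bash
python3 - <<'E'
from h import *
to([.4832,-.242,.109])
E
```

```text
delta tool [ 0.     -0.0002  0.034 ] yaw 87.96 M z [ 0.0013  0.001  -1.    ] q [ 0.57  0.84 -0.31  1.94  0.56  0.45 -0.2 ] F [-0.3 -0.  -0.5] ff 0.0 t 6.075
```

Emit:
play_rows(translation=[[0, 0, 0.015], [0, 0, 0.012], [0, 0, 0.0085], [0, 0, 0], [0, 0, 0]], delta_rot=[[0, 0, 0], [0, 0, 0], [0, 0, 0], [0, 0, 0], [0, 0, 0]], grip=[-1, -1, -1, -1, -1])

```text
clock: 6.7
tool_pos: [0.4829, -0.2417, 0.11]
eef_rot: [0.719, 0.695, -0.0, 0.001]
contact_force: [-6.2, 3.5, 35.4]
opening: 0.005
finger_force: 17.5
```

Emit:
play_rows(translation=[[0, 0, -0.015], [0, 0, -0.0205], [0.031, 0, 0], [0.031, 0, 0], [0.031, 0, 0], [0.031, 0, 0], [0, 0, 0], [0, 0, 0]], delta_rot=[[0, 0, 0], [0, 0, 0], [0, 0, 0], [0, 0, 0], [0, 0, 0], [0, 0, 0], [0, 0, 0], [0, 0, 0]], grip=[-1, -1, -1, -1, -1, -1, -1, -1])

```text
clock: 7.7
tool_pos: [0.4871, -0.12, 0.1423]
eef_rot: [0.72, 0.694, -0.001, 0.0]
contact_force: [-0.6, -0.7, -0.7]
opening: 0.004
finger_force: 0.0
```

```bash
python3 - <<'E'
from h import *
to([.4878,-.118,.109])
E
```

```text
delta tool [0.0021 0.0007 0.0333] yaw 87.89 M z [-0.001  -0.0011 -1.    ] q [ 0.29  0.81 -0.23  2.05  0.54  0.33 -0.42] F [-0.6 -0.7 -0.7] ff 0.0 t 7.7
```

Emit:
play_rows(translation=[[0.002, 0.0005, 0.015], [0, 0, 0.01], [0, 0, 0.009], [0, 0, 0], [0, 0, 0]], delta_rot=[[0, 0, 0], [0, 0, 0], [0, 0, 0], [0, 0, 0], [0, 0, 0]], grip=[-1, -1, -1, -1, -1])

```text
clock: 8.32
tool_pos: [0.4876, -0.1185, 0.1102]
eef_rot: [0.72, 0.694, -0.001, 0.001]
contact_force: [-3.3, -1.4, 20.0]
opening: 0.006
finger_force: 9.8
```

Emit:
play_rows(translation=[[0, 0, -0.03], [0, 0, -0.045], [0, 0, -0.045], [0.038, 0.0055, 0], [0.038, 0.0055, 0], [0.038, 0.0055, 0], [0.038, 0.0055, 0], [0.038, 0.0055, 0], [0.038, 0.0055, 0], [0.038, 0.0055, 0], [0, 0, 0], [0, 0, 0]], delta_rot=[[0, 0, 0], [0, 0, 0], [0, 0, 0], [0, 0, 0], [0, 0, 0], [0, 0, 0], [0, 0, 0], [0, 0, 0], [0, 0, 0], [0, 0, 0], [0, 0, 0], [0, 0, 0]], grip=[-1, -1, 0, 0, 0, 0, 0, 0, 0, 0, 0, 0])

```text
clock: 9.82
tool_pos: [0.5358, 0.1458, 0.2283]
eef_rot: [0.72, 0.694, -0.001, 0.0]
contact_force: [-0.8, 0.1, -0.1]
opening: 0.501
finger_force: 0.0
```

```bash
python3 - <<'E'
from h import *
to([.536,.148,.150])
im=r.snapshot("side"); cv2.imwrite("pics/s3.png",cv2.resize(im[130:250,210:340],(650,600),interpolation=cv2.INTER_CUBIC))
E
```

```text
delta tool [0.0023 0.0002 0.0783] yaw 87.86 M z [-0.001  -0.0019 -1.    ] q [-0.15  0.72 -0.33  1.84  0.37  0.64 -0.74] F [-0.8  0.1 -0.1] ff 0.0 t 9.825
```

View pics/s3.png

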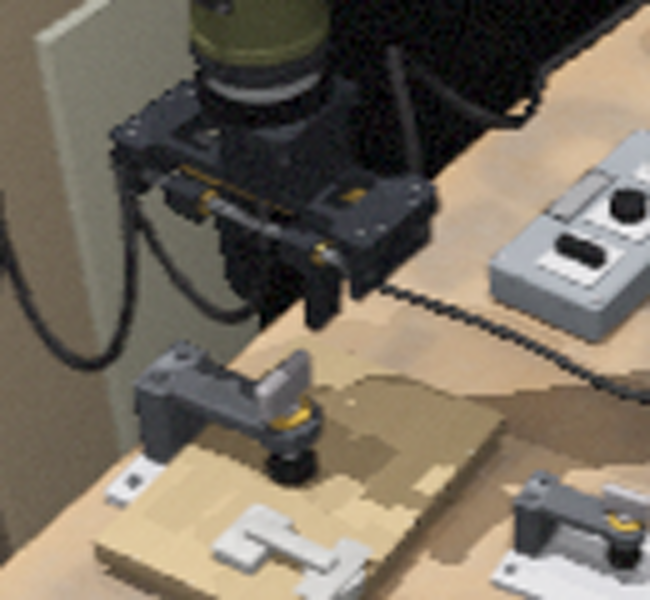

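The fingers stand open over the large jig's spade, with the spade at crop (285,390) below them; the hinge at (290,545) is clear. Now descending and gripping.

Emit:
play_rows(translation=[[0.0023, 0, 0.025], [0, 0, 0.025], [0, 0, 0.0175], [0, 0, 0.01], [0, 0, 0], [0, 0, 0], [0, 0, 0], [0, 0, 0], [0, 0, 0], [0, 0, 0], [0, 0, 0]], delta_rot=[[0, 0, 0], [0, 0, 0], [0, 0, 0], [0, 0, 0], [0, 0, 0], [0, 0, 0], [0, 0, 0], [0, 0, 0], [0, 0, 0], [0, 0, 0], [0, 0, 0]], grip=[0, 0, 0, 0, 0, -1, -1, -1, -1, -1, -1], squeeze=25)

```text
clock: 11.25
tool_pos: [0.5388, 0.1495, 0.1526]
eef_rot: [0.72, 0.694, 0.003, 0.002]
contact_force: [5.3, -1.4, 5.3]
opening: 0.132
finger_force: 54.8
```

```bash
python3 - <<'E'
from h import *
to([.536,.148,.151]); print(r.get_state()["moment"])
im=r.snapshot("side"); cv2.imwrite("pics/s4.png",cv2.resize(im[150:250,220:330],(660,600),interpolation=cv2.INTER_CUBIC))
E
```

```text
delta tool [-0.0016 -0.0028  0.0016] yaw 87.88 M z [ 6.2e-03  9.0e-04 -1.0e+00] q [-0.2   0.83 -0.26  1.88  0.43  0.47 -0.8 ] F [ 5.3 -1.4  5.3] ff 54.8 t 11.25
[-0.46648752 -1.10965021  0.09977913]
```

View pics/s4.png

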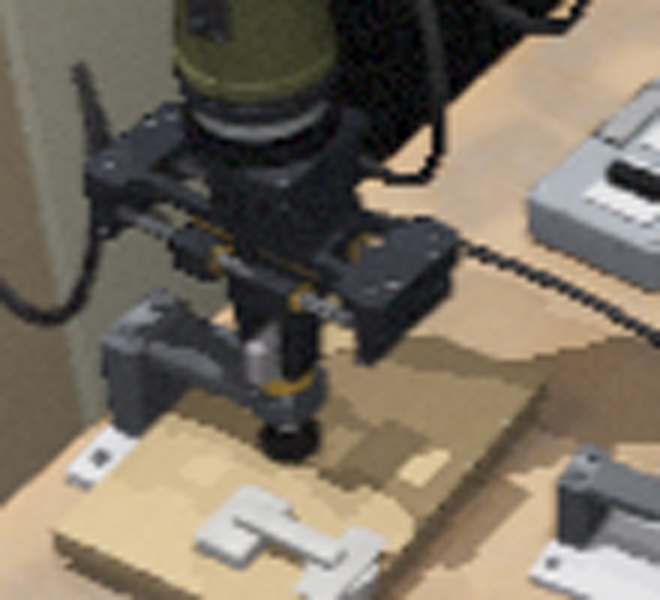

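Gripped: the opening is 11.6 mm, which matches the 12 mm spade, and the hinge is untouched. I'll re-centre by about 2.5 mm, then turn clockwise (+rz, tool z points down) and watch for the stop.

Emit:
play_rows(translation=[[0, 0.0025, 0], [0, 0, 0], [0, 0, 0], [0, 0, 0], [0, 0, 0], [0, 0, 0], [0, 0, 0], [0, 0, 0]], delta_rot=[[0, 0, 0], [0, 0, 5], [0, 0, 5], [0, 0, 5], [0, 0, 5], [0, 0, 5], [0, 0, 5], [0, 0, 0]], grip=[-1, -1, -1, -1, -1, -1, -1, -1])

```text
clock: 12.3
tool_pos: [0.5395, 0.1494, 0.1526]
eef_rot: [0.875, 0.484, 0.001, 0.001]
contact_force: [1.0, -1.6, 9.1]
opening: 0.138
finger_force: 55.1
```

```bash
python3 - <<'E'
from h import *
to([.539,.148,.151]); print(r.get_state()["moment"])
E
```

```text
delta tool [-0.0014  0.0003  0.0016] yaw 57.86 M z [ 2.7e-03 -2.0e-04 -1.0e+00] q [-0.27  0.83 -0.13  1.88  0.23  0.44 -1.14] F [ 1.  -1.6  9.1] ff 55.1 t 12.3
[-0.45964518 -0.19796256 -0.10145254]
```

Emit:
play_rows(translation=[[0, 0, 0], [0, 0, 0], [0, 0, 0]], delta_rot=[[0, 0, 4], [0, 0, 4], [0, 0, 0]], grip=[-1, -1, -1])

```text
clock: 12.68
tool_pos: [0.5395, 0.1494, 0.1526]
eef_rot: [0.907, 0.422, 0.001, 0.001]
contact_force: [1.0, -2.6, 9.8]
opening: 0.133
finger_force: 55.1
```

```bash
python3 - <<'E'
from h import *
to([.539,.148,.151]); print(r.get_state()["moment"])
E
```

```text
delta tool [-0.0014  0.0005  0.0016] yaw 49.86 M z [ 2.7e-03 -1.0e-04 -1.0e+00] q [-0.29  0.83 -0.1   1.88  0.18  0.44 -1.22] F [ 1.  -2.6  9.8] ff 55.1 t 12.675
[-0.46277394 -0.21285018 -0.07806119]
```

Emit:
play_rows(translation=[[0, 0, 0], [0, 0, 0], [0, 0, 0]], delta_rot=[[0, 0, 4], [0, 0, 4], [0, 0, 0]], grip=[-1, -1, -1])

```text
clock: 13.05
tool_pos: [0.5396, 0.1493, 0.1527]
eef_rot: [0.934, 0.359, 0.001, 0.001]
contact_force: [0.5, -1.6, 9.6]
opening: 0.136
finger_force: 55.0
```

```bash
python3 - <<'E'
from h import *
to([.539,.148,.151]); print(r.get_state()["moment"])
E
```

```text
delta tool [-0.0013  0.0006  0.0017] yaw 42.02 M z [ 3.e-03 -5.e-04 -1.e+00] q [-0.31  0.83 -0.07  1.89  0.12  0.43 -1.31] F [ 0.5 -1.6  9.6] ff 55.0 t 13.05
[-0.6034512  -0.21083554  0.6233021 ]
```

Emit:
play_rows(translation=[[0, 0, 0], [0, 0, 0], [0, 0, 0]], delta_rot=[[0, 0, 1.5], [0, 0, 1.5], [0, 0, 0]], grip=[-1, -1, -1])

```text
clock: 13.42
tool_pos: [0.5395, 0.1493, 0.1527]
eef_rot: [0.942, 0.335, 0.001, 0.001]
contact_force: [0.2, -2.5, 10.5]
opening: 0.141
finger_force: 53.5
```

```bash
python3 - <<'E'
from h import *
to([.539,.148,.151]); print(r.get_state()["moment"])
E
```

```text
delta tool [-0.0013  0.0007  0.0017] yaw 39.12 M z [ 3.e-03 -5.e-04 -1.e+00] q [-0.32  0.83 -0.06  1.89  0.1   0.43 -1.34] F [ 0.2 -2.5 10.5] ff 53.5 t 13.425
[-0.58422657 -0.17946909  0.9083146 ]
```

The moment about the axis rose from -0.08 to 0.91 N·m, ten times the friction, and the head is starting to wedge the pads. It is therefore seated, after about 0.8 rad, which is within the 0.6–1.2 expected. I'll back off in small steps to find the yaw at which the spade leaves the stop.

Emit:
play_rows(translation=[[0, 0, 0], [0, 0, 0]], delta_rot=[[0, 0, -3], [0, 0, 0]], grip=[-1, -1])

```text
clock: 13.68
tool_pos: [0.5396, 0.1493, 0.1527]
eef_rot: [0.933, 0.359, 0.001, 0.001]
contact_force: [1.5, -1.7, 10.1]
opening: 0.135
finger_force: 50.1
```

```bash
python3 - <<'E'
from h import *
to([.539,.148,.151]); s=r.get_state();print(s["moment"],s["opening"])
E
```

```text
delta tool [-0.0013  0.0006  0.0017] yaw 42.05 M z [ 3.e-03 -2.e-04 -1.e+00] q [-0.31  0.83 -0.07  1.89  0.12  0.43 -1.31] F [ 1.5 -1.7 10.1] ff 50.1 t 13.675
[-0.55562145 -0.20519114  0.57358067] 0.13495624506401913
```

Emit:
play_rows(translation=[[0, 0, 0], [0, 0, 0]], delta_rot=[[0, 0, -2], [0, 0, 0]], grip=[-1, -1])

```text
clock: 13.92
tool_pos: [0.5396, 0.1493, 0.1527]
eef_rot: [0.927, 0.374, 0.001, 0.0]
contact_force: [1.0, -1.8, 10.2]
opening: 0.131
finger_force: 48.9
```

```bash
python3 - <<'E'
from h import *
to([.539,.148,.151]); s=r.get_state();print(s["moment"],s["opening"])
E
```

```text
delta tool [-0.0013  0.0006  0.0017] yaw 43.96 M z [ 2.9e-03  1.0e-04 -1.0e+00] q [-0.31  0.83 -0.08  1.89  0.14  0.43 -1.29] F [ 1.  -1.8 10.2] ff 48.9 t 13.925
[-0.46838662 -0.27782471  0.20308308] 0.13142411918467184
```

Emit:
play_rows(translation=[[0, 0, 0], [0, 0, 0]], delta_rot=[[0, 0, -2], [0, 0, 0]], grip=[-1, -1])

```text
clock: 14.18
tool_pos: [0.5396, 0.1493, 0.1526]
eef_rot: [0.921, 0.39, 0.001, 0.0]
contact_force: [0.6, -1.2, 9.6]
opening: 0.13
finger_force: 48.8
```

```bash
python3 - <<'E'
from h import *
to([.539,.148,.151]); s=r.get_state();print(s["moment"],s["opening"])
E
```

```text
delta tool [-0.0013  0.0005  0.0016] yaw 45.9 M z [ 2.8e-03  2.0e-04 -1.0e+00] q [-0.3   0.83 -0.09  1.89  0.15  0.43 -1.27] F [ 0.6 -1.2  9.6] ff 48.8 t 14.175
[-0.40033306 -0.16037721 -0.00995232] 0.13040685837097085
```

The stop is at a tool yaw of about 45.5°, the same on the way in and the way out. The target yaw is about 136°, so I back off 90° from here.

Emit:
play_rows(translation=[[0, 0, 0], [0, 0, 0], [0, 0, 0], [0, 0, 0], [0, 0, 0], [0, 0, 0], [0, 0, 0], [0, 0, 0], [0, 0, 0], [0, 0, 0], [0, 0, 0], [0, 0, 0], [0, 0, 0], [0, 0, 0], [0, 0, 0], [0, 0, 0], [0, 0, 0], [0, 0, 0]], delta_rot=[[0, 0, -6], [0, 0, -6], [0, 0, -6], [0, 0, -6], [0, 0, -6], [0, 0, -6], [0, 0, -6], [0, 0, -6], [0, 0, -6], [0, 0, -6], [0, 0, -6], [0, 0, -6], [0, 0, -6], [0, 0, -6], [0, 0, -6], [0, 0, 0], [0, 0, 0], [0, 0, 0]], grip=[-1, -1, -1, -1, -1, -1, -1, -1, -1, -1, -1, -1, -1, -1, -1, -1, -1, -1])

```text
clock: 16.42
tool_pos: [0.5386, 0.1494, 0.1526]
eef_rot: [0.375, 0.927, -0.0, 0.001]
contact_force: [-2.2, -2.1, 11.7]
opening: 0.134
finger_force: 48.4
```

```bash
python3 - <<'E'
from h import *
to([.539,.148,.151]); s=r.get_state();print(s["moment"],s["opening"])
a=r.snapshot("side"); b=r.snapshot("top")
f=lambda im,x,y,w,h: cv2.resize(im[y:y+h,x:x+w],(400,400),interpolation=cv2.INTER_CUBIC)
cv2.imwrite("pics/s5.png",np.hstack([f(a,220,150,100,100),f(b,210,110,100,100)]))
E
```

```text
delta tool [-0.0013 -0.0007  0.0017] yaw 135.94 M z [ 1.1e-03 -9.0e-04 -1.0e+00] q [-0.07  0.86 -0.49  1.87  0.71  0.58 -0.22] F [-2.2 -2.1 11.7] ff 48.4 t 16.425
[-0.32646317  0.07155215  0.0841406 ] 0.13368675597765894
```

View pics/s5.png

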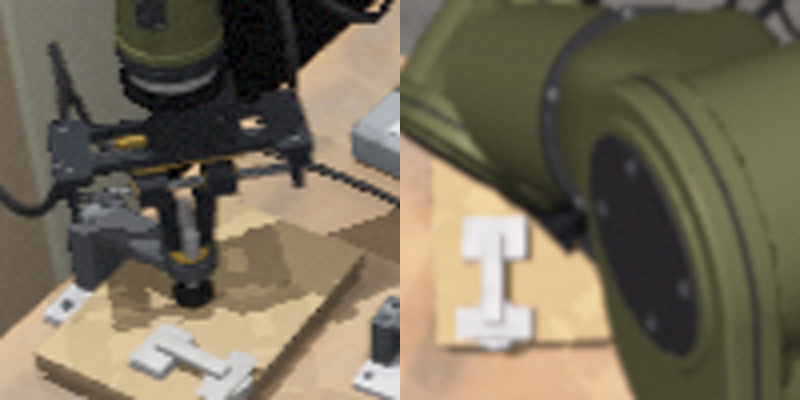

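The left crop shows the spade at (188,230) held flat between both fingers after the quarter turn. The right crop shows the hinge still lying where it was. The yaw is 135.9°, about 90.4° back from the stop, so I'm handing in.

```bash
python3 -c "
from plant import r
print(r.finish_job())"
```

```text
the job is handed in; nothing more can be done
None
```

I handed the job in: the round, square and bar keys were each pressed fully down in that order, the thumbscrew was turned to its stop and backed off about 90°, and the gripper still holds it there; the system returned no verdict.

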